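Free the caught lid of the food tiers and cover the dish

TASK

Take the lid off the stack of food tiers and cover the blue ceramic dish with it, centred and level, with the rest of the bench, dish included, left where it stands. The lid is held by a hidden catch: turn it anticlockwise (seen from above) a little at a time, somewhere between 20 and 90 degrees from where it starts, feeling with a light upward pull for the place where it comes out freely. Be gentle: the catch and the dish break if the lid pulls or presses on them with more than about 40 N.

Things in the scene. Friction and masses are not known exactly. Their poses are not given: they have to be found in the camera images.
- lid: White round plastic lid, 124 mm across, plate 5 mm thick, about 0.14 kg, lying loose on the stack's rim. Origin: centre of the plate's underside; z up, x along its grip bar. It turns freely but rises only about 3 mm, then stops hard, until its cross bar is in line with the stack's hidden slot to within about 0.15 rad; then it lifts out with no more than its weight.
- lid_bar (a point): Middle of the lid's orange grip bar, 20 mm above the lid's origin; same axes. The bar is 52 mm long along x, 14 mm wide along y, and stands from 5 to 35 mm above the lid's origin.
- lid_cross (a point): Middle of the grey cross bar below the lid, 15 mm below the lid's origin; same axes. It is 44 mm long along x (parallel to the grip bar), 10 mm wide, 6 mm thick, on a stem 12 mm thick, and is caught under the collar inside the stack.
- stack: Three round plastic food tiers, orange, green, white from the bottom, 140 mm tall, 118-122 mm across, fixed. Origin: centre of underside, z up. A fixed collar 4 to 9 mm below the rim has a central slot 17 mm wide, 68 mm long. The slot lies 0.35 to 1.5 rad anticlockwise of the lid bar's direction at the start, hidden and new each time. The lid's plate rests on the rim.
- dish: Blue ceramic dish, loose, round, open, 45 mm tall, 100 mm across the rim outside (90 mm inside), inner floor 6 mm up. Origin: centre of the underside, z up. A lid that covers it has its plate flat on the rim, the lid's origin 45 mm above the dish's, its stem hanging inside.
- pan: Stainless steel pan, 220 mm across, 55 mm tall, black handle reaching 275 mm along its y at up to 75 mm high. Origin: centre of the underside. Leave alone.
- tumbler: Green glass tumbler, 70 mm across, 110 mm tall. Origin: centre of the underside. Leave alone.
- paddle: Wooden turning paddle lying flat along its x, 300 mm long, up to 60 mm wide, 10 mm thick. Origin: middle of its length, underside. Leave alone.
- jar: Amber jar with steel cap, 68 mm across, 100 mm tall. Origin: centre of the underside. Leave alone.
- bottle: Green glass bottle, 64 mm across, 220 mm tall. Origin: centre of the underside. Leave alone.
Not all that is in view belongs to the job. Of the things shaped like the lid, the white one is meant.

How it is judged:
By the outcome, as a careful person would: the job done as asked, in the order asked, and still so for the second after the job is handed in, with the robot touching nothing.
It also fails if it takes over 54 s, if anything falls off the work surface, if the arm or the gripper's body presses on something with over 40 N, if the wrist force passes 120 N, or if a joint passes its speed limit or range.

ROBOT

A 6-joint arm with a two-finger parallel gripper is mounted at the origin on the work surface. World frame = base frame: x ahead of the robot, y to its left, z up, the work surface at z = 0. Lengths are in m, angles in degrees, forces in N, time in s.
With the tool pointing down it reaches from about 0.4 to 0.825 m from the base axis. Payload 7 kg.
Tool frame: the origin (TCP) lies on the centre line of the jaws, within the pads' length; the fingertips stand 19 mm ahead of it and the grasp point (between the pads) is the TCP; z points along the fingers, y is the line along which they close (so a half turn about z gives the same grasp; the last joint's range is limited). The gripper opens to 88 mm and grips with 3 to 60 N. Pads are 19 mm wide; open, the fingers measure 130 mm over their backs; the gripper's body (78 mm by 193 mm) begins 47 mm behind the grasp point.
Start: joints at [89.043, 20.546, 0.682, 0, -70.136, -16.507], TCP at [0.203, 0.644, 0.209] pointing down, gripper open.
Joint ranges: [-176.03, 176.03], [-82.01, 121.73], [-58.28, 71.71], [-173.87, 95.51], [-174.79, -0.11], [-173.66, 173.66]. Speed limits (degrees/s): [136.94, 136.94, 172.46, 180, 180, 180].

INTERFACE

Orientations are given as [roll, pitch, yaw] about the fixed x, y, z axes, in that order (R = Rz(yaw) Ry(pitch) Rx(roll)).
In Python, from plant import ctrl gives the robot as it stands.
- The arm moves only by the tool move_arm, never from a script. Its argument "motion" is a list of rows, each a list of 3 entries, a list of its own where there are three numbers: the shift along the tool's x, y, z in mm, then the turn, a rotation vector about the tool's x, y, z in degrees, then the closure, from 0 (fully open) to 1 (shut). A call has 1 to 10 rows; each row is the pose to reach, as a shift and turn from the pose commanded when the call began, along the tool's axes at that moment; what a row does not reach only later rows make up. A row lasts 1/12 s, in which the tool goes at most 41.7 mm and 7.16 degrees, less where a joint would pass 70% of its speed; a pose out of reach is approached as far as the arm can. A call with a gripper value outside its range is refused whole. The fingers move at their own pace and stop on an object; the grip force is fixed at half the most. Time passes only in rows, so rows that repeat a pose let the fingers close. It gives the time, the measured TCP pose, the force, the opening and the grip force at its end, in the units of the state.
- ctrl.get_obs(): the state, without advancing time (a new reading comes with each control period).
- ctrl.snapshot(name): name is "side" or "top" or "wrist"; returns a dict with "color" (384x512x3 uint8, blue, green, red), "camera_matrix" (3x3 intrinsics, pixels), "cam_to_world" (4x4, takes a point from camera to world coordinates). Camera axes: x right, y up, looking along -z (the intrinsics and any distortion apply to the point x, -y, -z); pixel columns grow to the right and rows downward; lengths in m; the calibration is good to about 2 mm. A picture is of the moment at which its call begins. There is no depth.
- ctrl.close_job(): hands the job in; it is judged then, once.
The state is a dict: "clock": time; "joint_pos": joint angles; "qvel": joint speeds; "tau": joint torques, N m; "tool_pos": TCP position; "orientation": TCP orientation; "force": force on the tool from outside, world axes, zero at the start; "moment": the same for the moment, N m; "opening": finger opening in m; "gripper_force": force on a finger pad.
Only numpy, scipy, OpenCV 4.12 (cv2) and the standard library are available. Lean on these libraries where they do the work, as an engineer would, in place of code of your own. Each camera call takes 0.05 s, during which the arm holds its last target. There are 200 camera calls.

## Working session

There is one attempt and no reset: what is moved stays moved. The work goes in short steps, Python scripts to look and compute and a tool call to move; the robot and the scene stay as the last step left them, time stands still between calls to the robot, and variables do not carry over. Pictures are saved under pics/ and viewed, at most 10 in all, crops included, and the job is handed in when it is done.

Besides the shell and the picture viewer there is one more tool, called as a command line: name --argument value ..., lists and objects as JSON in quotes. move_arm: Moves the arm, as the interface text tells. Its arguments: {"type":"object","properties":{"motion":{"type":"array"}},"required":["motion"]}

```bash
ls; mkdir -p pics; python3 - <<'E'
from plant import ctrl
import cv2,numpy as np,pickle
o=ctrl.get_obs();print(o)
d={n:ctrl.snapshot(n) for n in("top","side","wrist")}
pickle.dump(d,open('s0.pkl','wb'))
for n in d:
    cv2.imwrite(f'pics/{n}0.png',d[n]['color']);print(n,d[n]['camera_matrix'].round(1).tolist(),d[n]['cam_to_world'].round(3).tolist(),[k for k in d[n]])
E
```

```text
pics
{'clock': 0.0, 'joint_pos': array([ 8.90438570e+01,  2.05910938e+01,  6.33366098e-01, -2.02520312e-02,
       -7.01334027e+01, -1.65070223e+01]), 'qvel': array([-0.10213361, -0.02365864,  0.01515756, -0.02792448,  0.01485425,
        0.02548218]), 'tau': array([ 1.92509484e-03, -5.82718456e+01,  2.93036610e+01,  6.99671879e+00,
        6.81074336e-03, -1.57251966e-04]), 'tool_pos': array([0.20243315, 0.64339824, 0.20822303]), 'orientation': array([ 1.79907216e+02, -7.64221930e-03, -1.74700565e+01]), 'force': array([-0.28283629, -0.4130461 ,  0.05992628]), 'moment': array([-0.02929196,  0.0481288 ,  0.03816815]), 'gripper_force': 0.0, 'opening': 0.08756842201051099}
top [[390.8, 0.0, 252.0], [0.0, 390.8, 192.3], [0.0, 0.0, 1.0]] [[0.007, 0.981, -0.193, 0.292], [-1.0, 0.012, 0.021, 0.071], [0.023, 0.193, 0.981, 1.378], [0.0, 0.0, 0.0, 1.0]] ['color', 'camera_matrix', 'cam_to_world']
side [[401.8, 0.0, 252.8], [0.0, 401.8, 188.8], [0.0, 0.0, 1.0]] [[-0.923, 0.297, -0.244, 0.252], [-0.384, -0.699, 0.602, 0.827], [0.008, 0.65, 0.76, 1.104], [0.0, 0.0, 0.0, 1.0]] ['color', 'camera_matrix', 'cam_to_world']
wrist [[267.6, 0.0, 253.8], [0.0, 267.6, 197.2], [0.0, 0.0, 1.0]] [[-0.3, 0.911, 0.282, 0.28], [-0.954, -0.287, -0.088, 0.619], [0.001, -0.296, 0.955, 0.385], [0.0, 0.0, 0.0, 1.0]] ['color', 'camera_matrix', 'cam_to_world']
```

View pics/top0.png

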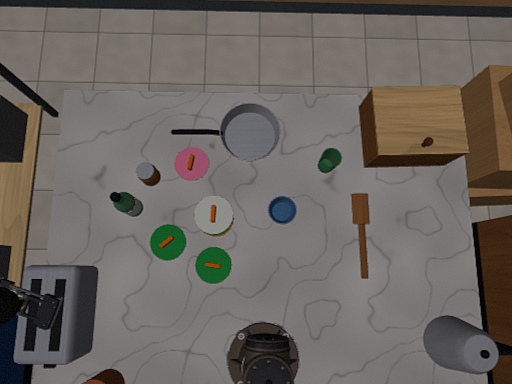

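View pics/side0.png

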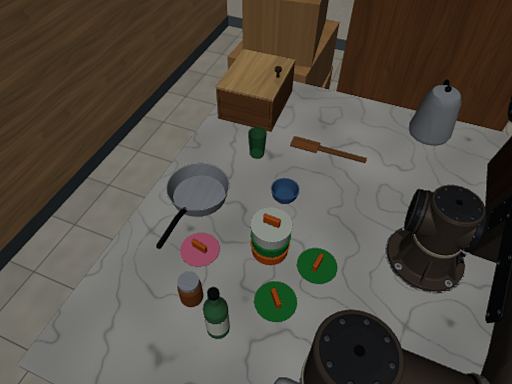

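The top view shows the white lid with an orange bar at about (213,214) and the blue dish at (282,210). The pink and green lids are decoys. In the side view the lid is at (271,224) and the dish at (285,190).

```bash
cat > h.py <<'E'
import cv2,numpy as np
def onplane(s,uv,z):
    K=s['camera_matrix'];T=s['cam_to_world'];uv=np.atleast_2d(np.asarray(uv,float))
    d=np.c_[(uv[:,0]-K[0,2])/K[0,0],-(uv[:,1]-K[1,2])/K[1,1],-np.ones(len(uv))]@T[:3,:3].T
    return T[:3,3]+d*((z-T[2,3])/d[:,2])[:,None]
def proj(s,P):
    K=s['camera_matrix'];T=s['cam_to_world'];c=(np.asarray(P)-T[:3,3])@T[:3,:3]
    return np.array([K[0,2]-K[0,0]*c[0]/c[2],K[1,2]+K[1,1]*c[1]/c[2]])
def mask(s,lo,hi):
    return cv2.inRange(cv2.cvtColor(s['color'],cv2.COLOR_BGR2HSV),np.array(lo),np.array(hi))
ORANGE=((5,150,100),(16,255,255)); BLUE=((100,100,40),(118,255,255))
def blob(m,near,r=40):
    n,l,st,c=cv2.connectedComponentsWithStats(m)
    k=min([i for i in range(1,n) if st[i,4]>15],key=lambda i:np.hypot(*(c[i]-near)))
    return (l==k).astype(np.uint8),c[k],st[k]
def cont(m): return max(cv2.findContours(m,0,cv2.CHAIN_APPROX_NONE)[0],key=len)[:,0].astype(float)
E
python3 - <<'E'
import pickle;from h import *
d=pickle.load(open('s0.pkl','rb'))
for n,b,di in(('top',(213,214),(282,210)),('side',(271,221),(285,190))):
    s=d[n];m,c,st=blob(mask(s,*ORANGE),b);p=onplane(s,cont(m),.172)[:,:2].astype(np.float32)
    print(n,'bar',c,st[4],cv2.minAreaRect(p*1000),onplane(s,c,.168))
    m,c,st=blob(mask(s,*BLUE),di);p=onplane(s,cont(m),.045)[:,:2].astype(np.float32)
    print('dish',c,st[4],cv2.minEnclosingCircle(p*1000),cv2.minAreaRect(p*1000))
s=d['top'];m=mask(s,(0,0,200),(179,60,255));print('white',blob(m,(213,205))[1:])
E
```

```text
top bar [212.59649123 212.78947368] 57 ((462.2820739746094, 167.36962890625), (10.82557487487793, 50.420223236083984), 85.82244873046875) [[0.46329305 0.16757282 0.168     ]]
dish [281.99494098 209.63743676] 593 ((494.5375061035156, -61.46357727050781), 48.054847717285156) ((495.0072937011719, -61.670379638671875), (90.14688873291016, 94.41284942626953), 89.93359375)
side bar [271.48571429 218.25714286] 70 ((459.0655212402344, 169.82858276367188), (14.52469539642334, 47.63145446777344), 87.20477294921875) [[0.45957161 0.16702466 0.168     ]]
dish [284.52741021 190.05671078] 529 ((490.45574951171875, -48.58742141723633), 57.1785774230957) ((491.2041931152344, -52.60954284667969), (105.96416473388672, 97.97783660888672), 67.88018798828125)Traceback (most recent call last):
  File "<stdin>", line 8, in <module>
  File "h.py", line 14, in blob
    k=min([i for i in range(1,n) if st[i,4]>15],key=lambda i:np.hypot(*(c[i]-near)))
ValueError: min() iterable argument is empty
```

View pics/wrist0.png

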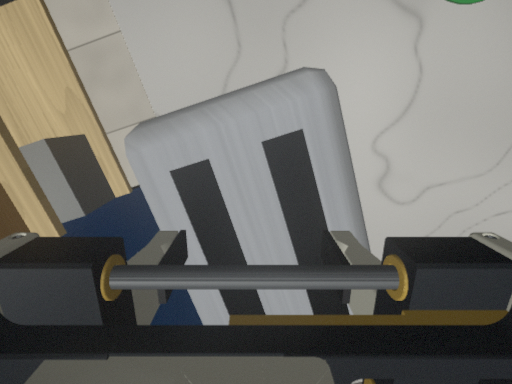

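```bash
cat >> h.py <<'E'
from scipy.spatial.transform import Rotation as Rn
def rel(o,goal,yaw):
    """tool-axis shift mm and rotvec deg from measured pose to goal, tool straight down"""
    R=Rn.from_euler('xyz',o['orientation'],degrees=True);G=Rn.from_euler('xyz',[180,0,yaw],degrees=True)
    return (R.inv().apply(np.array(goal)-o['tool_pos'])*1000).round(1),(R.inv()*G).as_rotvec(degrees=True).round(2)
E
python3 - <<'E'
import pickle;from h import *
from plant import ctrl
o=ctrl.get_obs();print(rel(o,[.415,.168,.30],-4))
s=pickle.load(open('s0.pkl','rb'))['top'];print(onplane(s,[(115,197)],.22),onplane(s,[(147,169)],.1))
E
```

```text
(array([345.5, 389.9, -91. ]), array([  0.07,   0.  , -13.47]))
[[0.50046387 0.45590677 0.22      ]] [[0.61870889 0.39642376 0.1       ]]
```

move_arm --motion '[[[0,0,-40],[0,0,0],0],[[0,0,-80],[0,0,0],0],[[20,25,-100],[0,0,-2],0],[[50,55,-100],[0,0,-4],0],[[78,88,-100],[0,0,-6],0],[[106,120,-100],[0,0,-8],0],[[134,152,-100],[0,0,-10],0],[[162,184,-100],[0,0,-12],0],[[190,215,-100],[0,0,-13],0],[[217,245,-100],[0,0,-13.5],0]]'

```text
clock: 0.98
tool_pos: [0.3347, 0.3463, 0.3092]
orientation: [-180.0, 0.0, -3.9]
force: [1.2, 0.3, 0.1]
opening: 0.0878
gripper_force: 0.0
```

```bash
python3 - <<'E'
from h import *
from plant import ctrl
o=ctrl.get_obs();print(o['clock'],o['tool_pos'],o['orientation'],o['joint_pos'].round(1),rel(o,[.415,.168,.30],-4))
E
```

```text
0.9833 [0.33466728 0.34633101 0.30916474] [-1.79983392e+02  1.84953409e-03 -3.87163948e+00] [ 69.4  -1.1 -13.   -0.  -78.1  16.7] (array([ 92.2, 172.5,   9.1]), array([-0.02,  0.  ,  0.13]))
```

move_arm --motion '[[[15,28,4],[0,0,0],0],[[31,58,9],[0,0,0],0],[[47,88,9],[0,0,0],0],[[63,118,9],[0,0,0],0],[[79,148,9],[0,0,0],0],[[92,172.5,9],[0,0,0],0],[[92,172.5,9],[0,0,0],0],[[92,172.5,9],[0,0,0],0]]'

```text
clock: 1.65
tool_pos: [0.4146, 0.1687, 0.3001]
orientation: [-180.0, 0.0, -4.1]
force: [-0.7, 0.7, -0.1]
opening: 0.088
gripper_force: 0.0
```

```bash
python3 - <<'E'
from h import *
from plant import ctrl
import pickle
o=ctrl.get_obs();print(o['clock'],o['tool_pos'],o['orientation'],o['joint_pos'].round(1))
s=ctrl.snapshot('wrist');pickle.dump(s,open('w1.pkl','wb'))
cv2.imwrite('pics/w1.png',s['color'])
for q in ([.462,.168,.175],[.4,.168,.145],[.462,.23,.145],[.495,-.06,.045]):print(proj(s,q))
m,c,st=blob(mask(s,*ORANGE),proj(s,[.462,.168,.17]));p=onplane(s,cont(m),.175)[:,:2].astype(np.float32)
print('bar',c,st,cv2.minAreaRect(p*1000))
E
```

```text
1.65 [0.41457665 0.16871756 0.30008925] [-1.79992380e+02  7.56841281e-03 -4.13704037e+00] [ 47.5  -4.5 -17.4  -0.  -77.2  38.4]
[250.74715296 145.74299222]
[254.64375513 191.71973353]
[200.55254973 146.67152845]
[399.56191674 103.34376208]
bar [252.6523702  144.38600451] [248 122  11  46 443] ((462.58642578125, 165.51805114746094), (11.263175964355469, 49.37946319580078), 86.14179992675781)
```

View pics/w1.png

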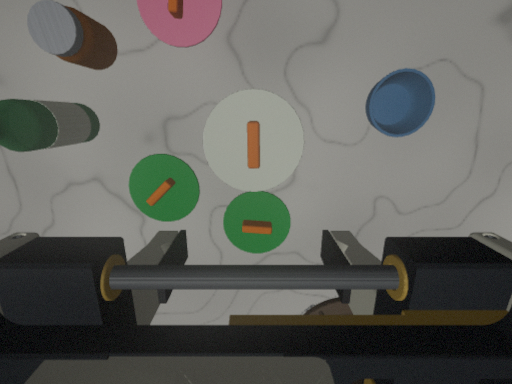

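The wrist view shows the white lid centred at about (253,140) with its bar upright in the image, so it is already aligned with the tool. The dish is at (400,103).

```bash
python3 - <<'E'
import pickle;from h import *
from plant import ctrl
s=pickle.load(open('w1.pkl','rb'));h=cv2.cvtColor(s['color'],cv2.COLOR_BGR2HSV)
print(h[115,230],h[160,280],h[80,300],h[180,330])
m=mask(s,(0,0,0),(179,255,255))
g=cv2.GaussianBlur(h[:,:,2],(5,5),0)
c=cv2.HoughCircles(cv2.resize(s['color'],None,fx=2,fy=2).mean(2).astype(np.uint8),cv2.HOUGH_GRADIENT,1,100,param1=80,param2=30,minRadius=85,maxRadius=115)
print(c[0][:4]/2 if c is not None else None)
if c is not None: print(onplane(s,c[0][:3,:2]/2,.145))
m,c,st=blob(mask(s,*BLUE),(400,103));p=onplane(s,cont(m),.045)[:,:2].astype(np.float32)*1000
print('dish',st,cv2.minEnclosingCircle(p),cv2.minAreaRect(p))
o=ctrl.get_obs();print(rel(o,[.4625,.166,.20],-4),rel(o,[.4625,.166,.168],-4))
E
```

```text
[ 36  16 159] [ 38  17 161] [ 25  11 140] [ 30   9 145]
None
dish [ 369   69   66   67 2557] ((494.8047180175781, -62.72746658325195), 48.88439178466797) ((495.117431640625, -62.53385925292969), (97.01571655273438, 94.66146087646484), 85.87694549560547)
(array([ 48.3,   0.2, 100.1]), array([-0.01,  0.01, -0.06])) (array([ 48.3,   0.2, 132.1]), array([-0.01,  0.01, -0.06]))
```

move_arm --motion '[[[24,0,20],[0,0,0],0],[[48,0,55],[0,0,0],0],[[48,0,90],[0,0,0],0],[[48,0,115],[0,0,0],0],[[48,0,126],[0,0,0],0],[[48,0,131],[0,0,0],0],[[48,0,131],[0,0,0],0],[[48,0,131],[0,0,0],0]]'

```text
clock: 2.37
tool_pos: [0.4625, 0.1676, 0.1699]
orientation: [-180.0, -0.0, -3.9]
force: [0.4, 0.6, 1.2]
opening: 0.0877
gripper_force: 0.0
```

move_arm --motion '[[[0,0,0],[0,0,0],0.4],[[0,0,0],[0,0,0],0.6],[[0,0,0],[0,0,0],0.75],[[0,0,0],[0,0,0],0.85],[[0,0,0],[0,0,0],1],[[0,0,0],[0,0,0],1],[[0,0,0],[0,0,0],1],[[0,0,0],[0,0,0],1]]'

```text
clock: 3.03
tool_pos: [0.4623, 0.1666, 0.1692]
orientation: [-180.0, -0.0, -4.0]
force: [-0.1, 0.4, -0.4]
opening: 0.04
gripper_force: 0.0
```

move_arm --motion '[[[0,0,0],[0,0,0],1],[[0,0,0],[0,0,0],1],[[0,0,0],[0,0,0],1],[[0,0,0],[0,0,0],1],[[0,0,0],[0,0,0],1],[[0,0,0],[0,0,0],1],[[0,0,0],[0,0,0],1],[[0,0,0],[0,0,0],1]]'

```text
clock: 3.7
tool_pos: [0.4622, 0.1667, 0.1691]
orientation: [180.0, 0.0, -4.0]
force: [-0.2, -0.3, -0.3]
opening: 0.0005
gripper_force: 0.0
```

The jaws shut to 0.5 mm, so they missed the bar. I'll look before doing anything else.

```bash
python3 - <<'E'
from h import *
from plant import ctrl
import pickle
d={n:ctrl.snapshot(n) for n in('side','top','wrist')};pickle.dump(d,open('s2.pkl','wb'))
s=d['side'];c=proj(s,[.462,.166,.17]).astype(int);print(c)
a=cv2.resize(s['color'][c[1]-60:c[1]+60,c[0]-60:c[0]+60],(384,384),interpolation=2)
cv2.imwrite('pics/c2.png',np.hstack([a,cv2.resize(d['wrist']['color'],(400,384))]))
E
```

```text
[270 217]
```

View pics/c2.png

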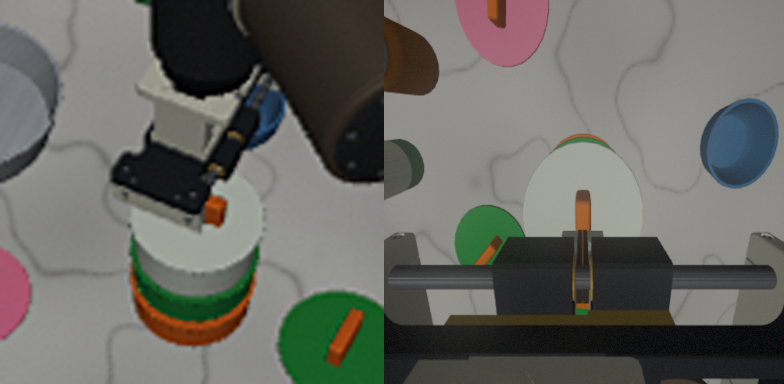

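```bash
python3 - <<'E'
from h import *
import pickle
d=pickle.load(open('s2.pkl','rb'));s=d['wrist']
print(proj(s,[.4622,.1667,.175]),proj(s,[.4622,.1667,.150]))
a=cv2.resize(s['color'][110:330,200:310],(300,600),interpolation=2)
b=cv2.resize(d['side']['color'][180:260,220:320],(500,400),interpolation=2)
cv2.imwrite('pics/c3.png',np.hstack([a,np.vstack([b,np.zeros((200,500,3),np.uint8)])]))
E
```

```text
[252.60334269 235.59700384] [252.76021435 221.83514165]
```

View pics/c3.png

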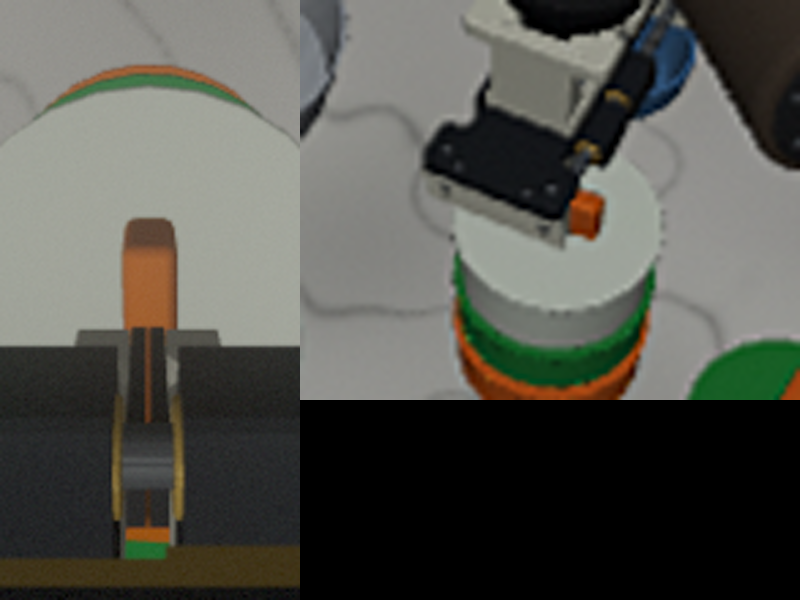

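The zoomed crop shows the jaws shut just above the bar, with orange visible through the slit at crop (148,370). Jaw width and row in this picture, set against the wrist calibration, put the tips about 15–17 mm above the reported TCP rather than 19 mm below it. Because the jaws closed over the bar without touching it, the tips must be at or above z = 0.175, so a further 22 mm down is safe. I'll open, then go down in steps while watching the force.

move_arm --motion '[[[0,0,0],[0,0,0],0.4],[[0,0,0],[0,0,0],0.4],[[0,0,0],[0,0,0],0.4],[[0,0,0],[0,0,0],0.4],[[0,0,0],[0,0,0],0.4],[[0,0,0],[0,0,0],0.4],[[0,0,0],[0,0,0],0.4],[[0,0,0],[0,0,0],0.4],[[0,0,0],[0,0,0],0.4],[[0,0,0],[0,0,0],0.4]]'

```text
clock: 4.68
tool_pos: [0.4623, 0.1666, 0.1692]
orientation: [-180.0, -0.0, -4.0]
force: [-0.9, 0.2, -0.2]
opening: 0.0519
gripper_force: 0.0
```

move_arm --motion '[[[0,0,3],[0,0,0],0.4],[[0,0,6],[0,0,0],0.4],[[0,0,9],[0,0,0],0.4],[[0,0,11],[0,0,0],0.4],[[0,0,12],[0,0,0],0.4],[[0,0,12],[0,0,0],0.4]]'

```text
clock: 5.18
tool_pos: [0.4621, 0.1665, 0.1568]
orientation: [180.0, 0.0, -4.0]
force: [0.4, -0.4, -0.3]
opening: 0.0526
gripper_force: 0.0
```

move_arm --motion '[[[0,0,3],[0,0,0],0.4],[[0,0,6],[0,0,0],0.4],[[0,0,8],[0,0,0],0.4],[[0,0,9],[0,0,0],0.4],[[0,0,9],[0,0,0],0.4]]'

```text
clock: 5.6
tool_pos: [0.4621, 0.1665, 0.1478]
orientation: [180.0, 0.0, -4.0]
force: [-0.2, 0.4, 0.5]
opening: 0.0524
gripper_force: 0.0
```

```bash
python3 - <<'E'
from h import *
from plant import ctrl
d={n:ctrl.snapshot(n) for n in('side','wrist')}
a=cv2.resize(d['wrist']['color'][130:330,150:350],(500,500),interpolation=2)
b=cv2.resize(d['side']['color'][180:260,240:300],(300,400),interpolation=2)
cv2.imwrite('pics/c4.png',np.hstack([a,np.vstack([b,np.zeros((100,300,3),np.uint8)])]))
E
```

```text
(no output)
```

View pics/c4.png

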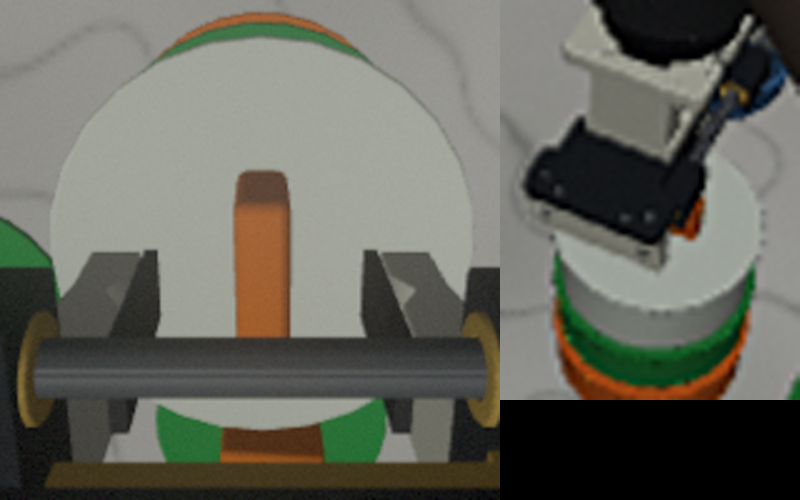

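The tips are at crop (160,250) and (362,250), 81 px apart for 52.4 mm. That is 173 mm from the camera and puts the tips at z ≈ 0.165, 10 mm below the bar's top. I'll go down 9 mm more, then close.

move_arm --motion '[[[0,0,2],[0,0,0],0.4],[[0,0,4],[0,0,0],0.4],[[0,0,6],[0,0,0],0.4],[[0,0,8],[0,0,0],0.4],[[0,0,9],[0,0,0],0.4],[[0,0,9],[0,0,0],0.4]]'

```text
clock: 6.2
tool_pos: [0.4621, 0.1665, 0.1388]
orientation: [180.0, 0.0, -4.0]
force: [0.0, -0.5, -0.2]
opening: 0.0525
gripper_force: 0.0
```

move_arm --motion '[[[0,0,0],[0,0,0],1],[[0,0,0],[0,0,0],1],[[0,0,0],[0,0,0],1],[[0,0,0],[0,0,0],1],[[0,0,0],[0,0,0],1],[[0,0,0],[0,0,0],1],[[0,0,0],[0,0,0],1],[[0,0,0],[0,0,0],1],[[0,0,0],[0,0,0],1]]'

```text
clock: 6.95
tool_pos: [0.4622, 0.1666, 0.1392]
orientation: [180.0, 0.0, -4.0]
force: [-0.0, 0.3, 0.1]
opening: 0.014
gripper_force: 30.0
```

Gripped at 14 mm with 30 N. Next I'll turn 25° and try a light pull.

move_arm --motion '[[[0,0,-1],[0,0,-4],1],[[0,0,-1],[0,0,-10],1],[[0,0,-1],[0,0,-16],1],[[0,0,-1],[0,0,-21],1],[[0,0,-1],[0,0,-25],1],[[0,0,-2],[0,0,-25],1],[[0,0,-3],[0,0,-25],1],[[0,0,-3.5],[0,0,-25],1],[[0,0,-4],[0,0,-25],1],[[0,0,-4],[0,0,-25],1]]'

```text
clock: 7.78
tool_pos: [0.4619, 0.1665, 0.1425]
orientation: [-180.0, 0.1, 21.0]
force: [1.7, 0.0, -9.0]
opening: 0.0141
gripper_force: 30.0
```

move_arm --motion '[[[0,0,2.5],[0,0,0],1],[[0,0,2.5],[0,0,-5],1],[[0,0,2.5],[0,0,-10],1],[[0,0,2.5],[0,0,-10],1],[[0,0,1],[0,0,-10],1],[[0,0,0],[0,0,-10],1],[[0,0,0],[0,0,-10],1]]'

```text
clock: 8.37
tool_pos: [0.4625, 0.1668, 0.1436]
orientation: [-180.0, -0.0, 30.9]
force: [-0.0, -0.9, -1.0]
opening: 0.0137
gripper_force: 30.0
```

move_arm --motion '[[[0,0,2.5],[0,0,0],1],[[0,0,2.5],[0,0,-5],1],[[0,0,2.5],[0,0,-10],1],[[0,0,2.5],[0,0,-10],1],[[0,0,1],[0,0,-10],1],[[0,0,0],[0,0,-10],1],[[0,0,0],[0,0,-10],1]]'

```text
clock: 8.95
tool_pos: [0.4624, 0.1668, 0.1435]
orientation: [180.0, -0.0, 40.9]
force: [-0.1, 0.5, -1.4]
opening: 0.0138
gripper_force: 30.0
```

move_arm --motion '[[[0,0,-1],[0,0,0],1],[[0,0,-2],[0,0,0],1],[[0,0,-2],[0,0,0],1],[[0,0,-2],[0,0,0],1]]'

```text
clock: 9.28
tool_pos: [0.4623, 0.1667, 0.1453]
orientation: [180.0, -0.0, 41.0]
force: [-0.3, 0.2, -1.7]
opening: 0.0139
gripper_force: 30.0
```

Free at 6 mm with only the lid's weight on the wrist. I'll lift on slowly.

move_arm --motion '[[[0,0,-1],[0,0,0],1],[[0,0,-2],[0,0,0],1],[[0,0,-3],[0,0,0],1],[[0,0,-4],[0,0,0],1],[[0,0,-5],[0,0,0],1],[[0,0,-6],[0,0,0],1],[[0,0,-6],[0,0,0],1]]'

```text
clock: 9.87
tool_pos: [0.4624, 0.1667, 0.1514]
orientation: [180.0, -0.0, 41.0]
force: [-0.3, -0.7, -0.7]
opening: 0.0136
gripper_force: 30.0
```

move_arm --motion '[[[0,0,-3],[0,0,0],1],[[0,0,-7],[0,0,0],1],[[0,0,-12],[0,0,0],1],[[0,0,-20],[0,0,0],1],[[0,0,-35],[0,0,0],1],[[0,0,-50],[0,0,0],1],[[0,0,-65],[0,0,0],1],[[0,0,-70],[0,0,0],1],[[0,0,-70],[0,0,0],1],[[0,0,-70],[0,0,0],1]]'

```text
clock: 10.7
tool_pos: [0.4621, 0.1667, 0.2211]
orientation: [-180.0, -0.0, 41.0]
force: [-0.4, 0.9, -1.4]
opening: 0.0137
gripper_force: 30.0
```

```bash
python3 - <<'E'
from h import *
from plant import ctrl
import pickle
o=ctrl.get_obs();print(o['clock'],o['tool_pos'],o['orientation'],o['joint_pos'].round(1),o['force'],o['opening'])
d={n:ctrl.snapshot(n) for n in('side','top','wrist')};pickle.dump(d,open('s5.pkl','wb'))
cv2.imwrite('pics/c5.png',np.hstack([cv2.resize(d['wrist']['color'],(400,300)),cv2.resize(d['side']['color'][100:280,180:420],(400,300))]))
for n,near in(('top',(282,210)),('side',(285,190)),('wrist',None)):
    s=d[n];
    if near is None: near=proj(s,[.495,-.061,.04])
    m,c,st=blob(mask(s,*BLUE),near);p=onplane(s,cont(m),.045)[:,:2].astype(np.float32)*1000
    print(n,st,cv2.minEnclosingCircle(p))
E
```

```text
10.7 [0.46205647 0.1666943  0.22106751] [-1.79977101e+02 -2.33591938e-02  4.10253997e+01] [ 42.8   2.5 -20.8  -0.  -66.7  88.2] [-0.41065219  0.90045255 -1.43732388] 0.013700452032300024
top [269 196  27  28 597] ((494.5375061035156, -61.46357727050781), 48.054847717285156)
side [291 180   8  15  77] ((462.9610290527344, -76.85629272460938), 33.2399787902832)
wrist [ 368  229   50   36 1213] ((512.885986328125, -59.199859619140625), 45.40080261230469)
```

View pics/c5.png

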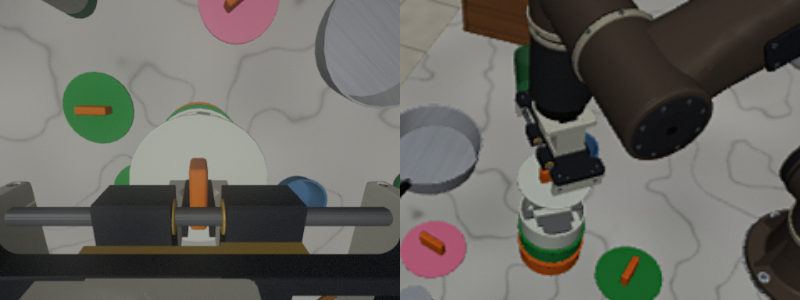

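The lid is off and held level, and the stack is open below it. Before placing, I'll refine the dish centre from its rim in the earlier views.

```bash
python3 - <<'E'
from h import *
import pickle
from scipy.optimize import least_squares
d=pickle.load(open('s0.pkl','rb'));w=pickle.load(open('w1.pkl','rb'))
for n,s,near in(('top',d['top'],(282,210)),('side',d['side'],(285,190)),('w1',w,(400,103))):
    m,c,st=blob(mask(s,(95,80,25),(122,255,255)),near)
    m=cv2.resize(m*255,None,fx=4,fy=4,interpolation=cv2.INTER_LINEAR);m=(m>127).astype(np.uint8)
    p=onplane(s,(cont(m)+.5)/4-.5,.045)[:,:2]
    c0=np.array([.4947,-.062]);v=c0-s['cam_to_world'][:2,3];v/=np.hypot(*v)
    for name,q in(('far',p[(p-c0)@v>0.005]),('all',p)):
        f=least_squares(lambda x:np.hypot(*(q-x[:2]).T)-x[2],[*c0,.05],loss='soft_l1',f_scale=.001)
        g=least_squares(lambda x:np.hypot(*(q-x).T)-.05,c0,loss='soft_l1',f_scale=.001)
        print(n,name,f.x.round(4),g.x.round(4),np.sqrt((f.fun**2).mean()).round(4))
E
```

```text
top far [ 0.4952 -0.061   0.0476] [ 0.4928 -0.0593] 0.0008
top all [ 0.4944 -0.0612  0.048 ] [ 0.4945 -0.0612] 0.0009
side far [ 0.4908 -0.06    0.0478] [ 0.4901 -0.0574] 0.001
side all [ 0.4884 -0.0518  0.0536] [ 0.4894 -0.0542] 0.0042
w1 far [ 0.4948 -0.0634  0.0484] [ 0.4948 -0.0613] 0.0004
w1 all [ 0.4947 -0.0622  0.049 ] [ 0.4946 -0.062 ] 0.0009
```

```bash
python3 - <<'E'
from h import *
from plant import ctrl
o=ctrl.get_obs();print(rel(o,[.494,-.0615,.22],41))
E
```

```text
(array([-125.2,  193.1,    0.4]), array([-0.01,  0.09,  0.03]))
```

move_arm --motion '[[[-8,12,0],[0,0,0],1],[[-22,34,0],[0,0,0],1],[[-40,62,0],[0,0,0],1],[[-58,90,0],[0,0,0],1],[[-76,118,0],[0,0,0],1],[[-94,146,0],[0,0,0],1],[[-110,170,0],[0,0,0],1],[[-120,185,0],[0,0,0],1],[[-125,193,0],[0,0,0],1],[[-125,193,0],[0,0,0],1]]'

```text
clock: 11.68
tool_pos: [0.4944, -0.0626, 0.2204]
orientation: [-180.0, 0.1, 40.9]
force: [-0.6, 0.5, -1.3]
opening: 0.0136
gripper_force: 30.0
```

move_arm --motion '[[[0,0,15],[0,0,0],1],[[0,0,35],[0,0,0],1],[[0,0,55],[0,0,0],1],[[0,0,70],[0,0,0],1],[[0,0,85],[0,0,0],1],[[0,0,95],[0,0,0],1],[[0,0,100],[0,0,0],1],[[0,0,100],[0,0,0],1],[[0,0,100],[0,0,0],1]]'

```text
clock: 12.43
tool_pos: [0.495, -0.0607, 0.1215]
orientation: [180.0, 0.0, 41.1]
force: [0.7, 1.0, -2.0]
opening: 0.0136
gripper_force: 30.0
```

```bash
python3 - <<'E'
from h import *
from plant import ctrl
import pickle
o=ctrl.get_obs();print(o['clock'],o['tool_pos'],o['orientation'],o['force'],rel(o,[.494,-.0615,.05],41))
d={n:ctrl.snapshot(n) for n in('side','top','wrist')};pickle.dump(d,open('s6.pkl','wb'))
cv2.imwrite('pics/c6.png',np.hstack([d['wrist']['color'][100:400,80:430],cv2.resize(d['side']['color'][130:250,220:370],(375,300)[::1])]))
s=d['wrist'];print(proj(s,[.494,-.0615,.045]),proj(s,[*o['tool_pos'][:2],o['tool_pos'][2]+.006]))
E
```

```text
12.4333 [ 0.49498171 -0.06069061  0.12149449] [1.79984831e+02 6.67656613e-04 4.10699570e+01] [ 0.71038607  0.97909035 -2.03940172] (array([-1.3, -0.1, 71.5]), array([0.02, 0.  , 0.07]))Traceback (most recent call last):
  File "<stdin>", line 6, in <module>
    return _nx.concatenate(arrs, 1, dtype=dtype, casting=casting)
           ~~~~~~~~~~~~~~~^^^^^^^^^^^^^^^^^^^^^^^^^^^^^^^^^^^^^^^
ValueError: all the input array dimensions except for the concatenation axis must match exactly, but along dimension 0, the array at index 0 has size 284 and the array at index 1 has size 300
```

I've been through 8 of my 10 pictures, so I won't spend one here. I'll descend to just above the rim.

move_arm --motion '[[[-1,0,15],[0,0,0],1],[[-1,0,30],[0,0,0],1],[[-1,0,45],[0,0,0],1],[[-1,0,56],[0,0,0],1],[[-1,0,64],[0,0,0],1],[[-1,0,68],[0,0,0],1],[[-1,0,70],[0,0,0],1],[[-1,0,70],[0,0,0],1],[[-1,0,70],[0,0,0],1]]'

```text
clock: 13.33
tool_pos: [0.4944, -0.0616, 0.0517]
orientation: [180.0, -0.0, 41.0]
force: [0.5, -0.4, -0.9]
opening: 0.0138
gripper_force: 30.0
```

move_arm --motion '[[[0,0,1],[0,0,0],1],[[0,0,2],[0,0,0],1],[[0,0,3],[0,0,0],1],[[0,0,4],[0,0,0],1],[[0,0,4.5],[0,0,0],1],[[0,0,4.5],[0,0,0],1]]'

```text
clock: 13.83
tool_pos: [0.4938, -0.0617, 0.0465]
orientation: [-180.0, 0.0, 41.0]
force: [-0.3, 0.3, -1.1]
opening: 0.0137
gripper_force: 30.0
```

move_arm --motion '[[[0,0,0.5],[0,0,0],1],[[0,0,1],[0,0,0],1],[[0,0,1.5],[0,0,0],1],[[0,0,2],[0,0,0],1],[[0,0,2],[0,0,0],1]]'

```text
clock: 14.25
tool_pos: [0.4939, -0.0616, 0.0446]
orientation: [-180.0, 0.0, 41.0]
force: [0.2, -0.5, -1.0]
opening: 0.0139
gripper_force: 30.0
```

move_arm --motion '[[[0,0,0.4],[0,0,0],1],[[0,0,0.8],[0,0,0],1],[[0,0,1],[0,0,0],1],[[0,0,1],[0,0,0],1]]'

```text
clock: 14.58
tool_pos: [0.494, -0.0617, 0.044]
orientation: [180.0, -0.0, 41.0]
force: [-1.8, -0.1, 3.9]
opening: 0.0137
gripper_force: 30.0
```

Contact at z = 0.044, as expected, with about 4 N. Releasing now, then backing straight up.

move_arm --motion '[[[0,0,0],[0,0,0],0.9],[[0,0,0],[0,0,0],0.75],[[0,0,0],[0,0,0],0.6],[[0,0,0],[0,0,0],0.4],[[0,0,0],[0,0,0],0.4],[[0,0,0],[0,0,0],0.4],[[0,0,0],[0,0,0],0.4],[[0,0,0],[0,0,0],0.4],[[0,0,0],[0,0,0],0.4]]'

```text
clock: 15.33
tool_pos: [0.4939, -0.0616, 0.0436]
orientation: [-180.0, 0.0, 41.0]
force: [-0.5, 0.6, -0.0]
opening: 0.0522
gripper_force: 0.0
```

move_arm --motion '[[[0,0,-8],[0,0,0],0.4],[[0,0,-20],[0,0,0],0.4],[[0,0,-40],[0,0,0],0.4],[[0,0,-70],[0,0,0],0.4],[[0,0,-100],[0,0,0],0.4],[[0,0,-130],[0,0,0],0.4],[[0,0,-160],[0,0,0],0.4],[[0,0,-180],[0,0,0],0.4],[[0,0,-180],[0,0,0],0.4],[[0,0,-180],[0,0,0],0.4]]'

```text
clock: 16.17
tool_pos: [0.4944, -0.0615, 0.2255]
orientation: [179.9, -0.2, 41.0]
force: [-0.7, -0.3, -1.0]
opening: 0.0526
gripper_force: 0.0
```

move_arm --motion '[[[-15,-20,0],[0,0,0],0.4],[[-30,-40,0],[0,0,0],0.4],[[-45,-40,0],[0,0,0],0.4],[[-60,-40,0],[0,0,0],0.4],[[-60,-40,0],[0,0,0],0.4],[[-60,-40,0],[0,0,0],0.4]]'

```text
clock: 16.67
tool_pos: [0.4221, -0.0716, 0.2236]
orientation: [180.0, -0.0, 41.0]
force: [1.1, 0.3, -1.1]
opening: 0.0528
gripper_force: 0.0
```

```bash
python3 - <<'E'
from h import *
from plant import ctrl
import pickle
o=ctrl.get_obs();print(o['clock'],o['tool_pos'],o['orientation'],o['force'])
d={n:ctrl.snapshot(n) for n in('side','top','wrist')};pickle.dump(d,open('s7.pkl','wb'))
s=d['wrist'];print(proj(s,[.494,-.0615,.08]))
m,c,st=blob(mask(s,*ORANGE),proj(s,[.494,-.0615,.075]));p=onplane(s,cont(m),.08)[:,:2].astype(np.float32)
print('bar',c,st,cv2.minAreaRect(p*1000))
cv2.imwrite('pics/c7.png',np.hstack([cv2.resize(s['color'],(400,300)),cv2.resize(d['side']['color'][100:280,180:420],(400,300))]))
E
```

```text
16.6667 [ 0.42208374 -0.0715637   0.22362687] [ 1.79992570e+02 -5.64284027e-03  4.09885362e+01] [ 1.11668806  0.27096716 -1.12453745]
[286.97327147 132.35081542]
bar [286.90909091 131.66818182] [282 111  12  43 440] ((493.8207092285156, -61.49859619140625), (47.648921966552734, 12.355481147766113), 40.49872970581055)
```

View pics/c7.png

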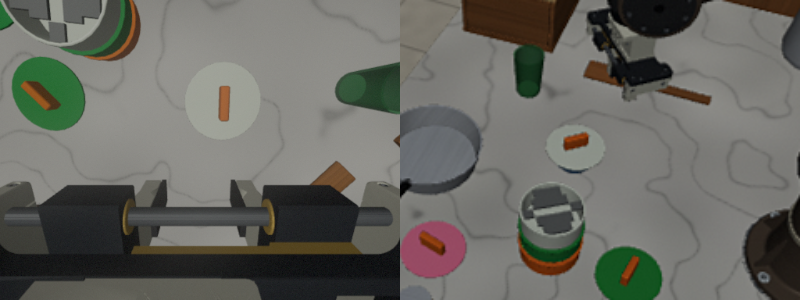

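The lid sits flat on the dish, with its bar at (0.494, -0.0615) against a dish centre of (0.494, -0.0615). The side view at crop (575,168) shows the dish just peeking out beneath it. The stack is open and the robot is clear.

```bash
python3 -c "
from plant import ctrl
print(ctrl.close_job())"
```

```text
the job is handed in; nothing more can be done
None
```

The white lid came free of the stack and now covers the blue dish, measured centred to within the cameras' few-millimetre accuracy and looking level, with everything else seen in place; job handed in at about 17 s with pull under 10 N and contact about 4 N.

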